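# Switch on the hotplate under the moka pot in the right order

## Task

Start the hotplate under the moka pot: with closed fingers, press the near (raised) end of its rocker switches fully down so that they stay on, first the red one (mains), then the green one (cooling fan), then the blue one (heating), each fully on before you go to the next. Leave the yellow switch on, and do not lift or shift the moka pot, the mug or the honey jar.

Things in the scene. Friction and masses are not known exactly. Their poses are not given: they have to be found in the camera images.
- hotplate: Portable hotplate, white with steel top, black strip along the front; 220 mm deep (x), 260 wide (y), top 50 mm above the worktop, fixed. Origin: centre of underside; x points from the switches to the back, y left, z up. Dark cooking disc 120 mm across, top at 57 mm, centred at x = +45 mm. Four rockers in a row, hinges at x = -66 mm, y = -84, -28, 28, 84 mm; order of colours varies.
- red_rocker (a joint): Angle of the red (mains) rocker, rad; starts switched off. 0 = off (near end, on the hotplate's -x side, raised; far half level), 0.36 = on (near half level, far end raised). No spring: it stays wherever it is left, held by friction. A push of about 3 to 4 N down on the press point tips it; at 0.36 it meets a firm stop.
- red_press (a point): Point on top of the near half of the red rocker, 16 mm from its hinge towards the hotplate's -x side; moves with the rocker: about 65 mm above the worktop when off, 59 mm when on. The cap is 28 mm wide (y), 48 mm long (x): two flat halves forming a shallow V; 28 mm free between neighbouring caps. Grey frame round it 36 x 56 mm, top at 54 mm.
- green_rocker (a joint): Angle of the green (cooling fan) rocker, rad; starts switched off. 0 = off (near end, on the hotplate's -x side, raised; far half level), 0.36 = on (near half level, far end raised). No spring: it stays wherever it is left, held by friction. A push of about 3 to 4 N down on the press point tips it; at 0.36 it meets a firm stop.
- green_press (a point): Point on top of the near half of the green rocker, 16 mm from its hinge towards the hotplate's -x side; moves with the rocker: about 65 mm above the worktop when off, 59 mm when on. The cap is 28 mm wide (y), 48 mm long (x): two flat halves forming a shallow V; 28 mm free between neighbouring caps. Grey frame round it 36 x 56 mm, top at 54 mm.
- blue_rocker (a joint): Angle of the blue (heating) rocker, rad; starts switched off. 0 = off (near end, on the hotplate's -x side, raised; far half level), 0.36 = on (near half level, far end raised). No spring: it stays wherever it is left, held by friction. A push of about 3 to 4 N down on the press point tips it; at 0.36 it meets a firm stop.
- blue_press (a point): Point on top of the near half of the blue rocker, 16 mm from its hinge towards the hotplate's -x side; moves with the rocker: about 65 mm above the worktop when off, 59 mm when on. The cap is 28 mm wide (y), 48 mm long (x): two flat halves forming a shallow V; 28 mm free between neighbouring caps. Grey frame round it 36 x 56 mm, top at 54 mm.
- yellow_rocker (a joint): Angle of the yellow (keep-warm) rocker, rad; starts switched on. 0 = off (near end, on the hotplate's -x side, raised; far half level), 0.36 = on (near half level, far end raised). No spring: it stays wherever it is left, held by friction. A push of about 3 to 4 N down on the press point tips it; at 0.36 it meets a firm stop.
- yellow_press (a point): Point on top of the near half of the yellow rocker, 16 mm from its hinge towards the hotplate's -x side; moves with the rocker: about 65 mm above the worktop when off, 59 mm when on. The cap is 28 mm wide (y), 48 mm long (x): two flat halves forming a shallow V; 28 mm free between neighbouring caps. Grey frame round it 36 x 56 mm, top at 54 mm.
- moka_pot: Metal moka coffee pot, black handle, loose, about 0.37 kg, on the cooking disc; body 90 mm across, 159 mm tall (top 216 mm above the worktop). Origin at its underside; round body centred at its own y = +16 mm, the handle reaches to y = -70 mm. Bystander, must stay. A wall cabinet hangs over the back of the worktop, underside 0.47 m up, from about x = 0.6 m.
- mug: Cream mug with a pink band, loose, 80 mm across, 120 mm with handle, 101 mm tall, standing left of the hotplate; origin at the underside. Bystander, must stay.
- honey_jar: Glass honey jar with red lid, loose, 61 mm across, 90 mm tall, standing right of the hotplate; origin at the underside. Bystander, must stay.

How it is judged:
On the way, in this order (a step that is already met when the one before it is completed fails the run):
1. the red rocker is fully on (value of joint red_rocker above 0.3 rad), for 0.1 s.
2. the green rocker is fully on (value of joint green_rocker above 0.3 rad), for 0.1 s.
3. the blue rocker is fully on (value of joint blue_rocker above 0.3 rad), for 0.1 s.
At the end, for the whole second after the job is handed in: All four rockers are on (red, green, blue and yellow each beyond 0.30 rad of 0.36); moka pot, mug and honey jar stand upright (within 0.15 rad), at rest, within 15 mm of where they started (value of joint each of red_rocker, green_rocker, blue_rocker, yellow_rocker above 0.3 rad and distance of each of moka_pot, mug, honey_jar from where it was at the start of the episode below 0.015 m and angle between each of moka_pot, mug, honey_jar's own z axis and vertical below 0.15 rad and linear speed of each of moka_pot, mug, honey_jar below 0.02 m/s); the robot touches nothing.
It fails at once if the green rocker is tipped (beyond 0.15 rad) before the red one is fully on (value of joint green_rocker above 0.15 rad and value of joint red_rocker below 0.3 rad).
It fails at once if the blue rocker is tipped (beyond 0.15 rad) before red and green are both fully on (value of joint blue_rocker above 0.15 rad and value of joint any of green_rocker, red_rocker below 0.3 rad).
It fails at once if the yellow rocker is switched (below 0.25 rad) (value of joint yellow_rocker below 0.25 rad).
It fails at once if the moka pot, the mug or the honey jar is lifted, shifted more than 25 mm or tipped (distance of any of moka_pot, mug, honey_jar from where it was at the start of the episode above 0.025 m or angle between any of moka_pot, mug, honey_jar's own z axis and vertical above 0.3 rad).
It also fails if it takes over 43 s, if anything falls off the work surface, if the arm or the gripper's body presses on something with over 40 N, if the wrist force passes 120 N, or if a joint passes its speed limit or range.

## Robot

A 6-joint arm with a two-finger parallel gripper is mounted at the origin on a cart in front of the work surface, level with it; the furniture and walls round the work are solid. World frame = base frame: x ahead of the robot, y to its left, z up, the work surface at z = 0. Lengths are in m, angles in rad, forces in N, time in s.
With the tool pointing down it reaches from about 0.3 to 0.875 m from the base axis. Payload 6.4 kg.
Tool frame: the origin (TCP) lies at the very end of the fingers, on their centre line; the grasp point (between the pads) lies 19 mm behind it; z points along the fingers, y is the line along which they close (so a half turn about z gives the same grasp; the last joint's range is limited). The gripper opens to 85 mm and grips with 20 to 120 N. Pads are 22 mm wide; open, the fingers measure 114 mm over their backs; the gripper's body (76 mm by 85 mm) begins 54 mm behind the grasp point. The pads swing forward as they close: fully open they stand 13 mm farther back than shut.
Start: joints at [-1.365, 0.181, 1.607, -0, 1.354, -0.206], TCP at [0.23, -0.527, 0.208] pointing down, gripper open.
Joint ranges: [-2.99, 2.99], [-0.89, 2.07], [0.3, 2.58], [-1.14, 4.28], [0, 2.63], [-3.12, 3.12]. Speed limits (rad/s): [2.57, 2.57, 3.01, 3.14, 3.14, 3.14].

## Interface

Orientations are given as a unit quaternion [w, x, y, z].
In Python, from bench import ctrl gives the robot as it stands.
- The arm moves only by the tool jog_arm, never from a script. Its argument "series" is a list that holds one entry, the list of rows, each a list of 7 numbers: the shift along the tool's x, y, z in mm, then the turn, a rotation vector about the tool's x, y, z in rad, then the finger opening in mm, from 0 to 85.4. In form: [[[tx, ty, tz, rx, ry, rz, gripper], ...]]. A call has exactly 10 rows; each row shifts and turns the commanded pose from where the row before left it, along the tool's axes as they then stand; what a row does not reach is not made up. A row lasts 1/10 s, in which the tool goes at most 50 mm and 8.59 degrees, less where a joint would pass 70% of its speed; a pose out of reach is approached as far as the arm can. A call with a gripper value outside its range is refused whole. The fingers move at their own pace and stop on an object; the grip force is fixed at half the most. Time passes only in rows, so rows that do not move let the fingers close, or fill a call up. It gives the time, the measured TCP pose, the force, the opening and the grip force at its end, in the units of the state.
- ctrl.get_obs(): the state, without advancing time (a new reading comes with each control period).
- ctrl.camera(name): name is "side" or "top"; returns a dict with "frame" (420x560x3 uint8, blue, green, red), "z_map" (420x560 float32, m along the optical axis (not along the pixel's ray), 0 where there is no reading), "fx", "fy", "cx", "cy" (pixels), "xyz" and "rotation" of the camera in the world. Camera axes: x right, y down, z forward; pixel columns grow to the right and rows downward; lengths in m; the calibration is good to about 2 mm. A picture is of the moment at which its call begins.
- ctrl.hand_in(): hands the job in; it is judged then, once.
The state is a dict: "time_s": time; "q": joint angles; "dq": joint speeds; "joint_efforts": joint torques, N m; "eef_pos": TCP position; "eef_rot": TCP orientation; "wrist_force": force on the tool from outside, world axes, zero at the start; "torque": the same for the moment, N m; "opening": opening from 0.0 (shut) to 1.0 (fully open); "grasp_force": force on a finger pad.
Only numpy, scipy, OpenCV 4.12 (cv2) and the standard library are available. Lean on these libraries where they do the work, as an engineer would, in place of code of your own. Each camera call takes 0.05 s, during which the arm holds its last target. There are 200 camera calls.

## Working session

There is one attempt and no reset: what is moved stays moved. The work goes in short steps, Python scripts to look and compute and a tool call to move; the robot and the scene stay as the last step left them, time stands still between calls to the robot, and variables do not carry over. Pictures are saved under pics/ and viewed, at most 10 in all, crops included, and the job is handed in when it is done.

Besides the shell and the picture viewer there is one more tool, called after ">>>" by a JSON object that holds its "method" and its "body", one argument or row to a line. jog_arm: Moves the arm, as the interface text tells. Its arguments: {"type":"object","properties":{"series":{"type":"array"}},"required":["series"]}

```bash
mkdir -p pics
python3 - <<'E'
from bench import ctrl
import cv2,numpy as np
o=ctrl.get_obs();print(o)
for n in("top","side"):
    c=ctrl.camera(n);cv2.imwrite(f"pics/{n}0.png",c["frame"]);np.savez(f"{n}0.npz",**c)
    print(n,c["fx"],c["fy"],c["cx"],c["cy"],c["xyz"],c["rotation"])
E
```

```text
{'time_s': 0.0, 'q': array([-1.36530792e+00,  1.81550660e-01,  1.60799592e+00,  1.33149086e-05,
        1.35379766e+00, -2.06269728e-01]), 'dq': array([-4.30993918e-05,  7.17370316e-04, -8.36132376e-04, -4.18301954e-04,
        8.86098287e-05,  3.47686628e-04]), 'joint_efforts': array([ 4.90898165e-04, -4.44886065e+01, -3.51328468e+01, -2.33181490e-04,
        9.28552123e-03, -1.41468863e-06]), 'eef_pos': array([ 0.2300414 , -0.52634005,  0.20758462]), 'eef_rot': array([-8.75793974e-04,  9.78881576e-01,  2.04426255e-01,  6.84220448e-06]), 'wrist_force': array([ 0.18128566, -0.00236331, -0.26976908]), 'torque': array([0.00062935, 0.04211586, 0.00922594]), 'grasp_force': 0.0, 'opening': 0.9987838342236508}
top 393.551091600411 393.551091600411 273.1153095585352 211.56965938621758 [0.496184   0.01933876 0.91797378] [ 0.01035563 -0.69717628  0.71678616 -0.00745563]
side 405.7442574864114 405.7442574864114 276.61157404446664 207.76357819681348 [ 0.49421948 -0.8236216   0.560374  ] [-0.4952109   0.86779934 -0.04004351  0.00932639]
```

View pics/top0.png

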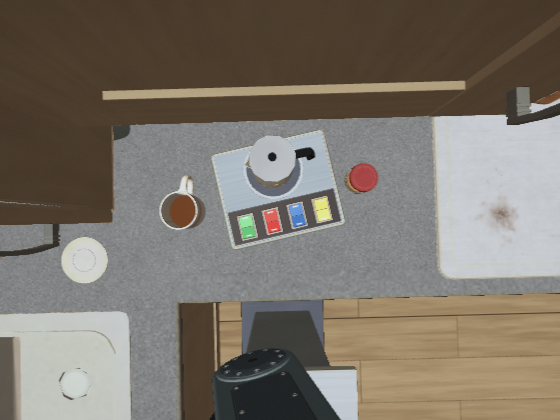

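View pics/side0.png

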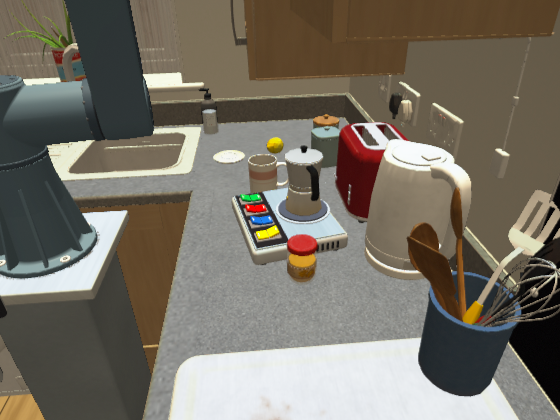

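The top view shows the rockers from left to right: green (248,227), red (272,221), blue (297,215), yellow (321,209). The pot is behind them at (272,158). The side view shows the same order, with the jar nearest the camera.

```bash
cat > h.py <<'E'
import numpy as np,cv2
from scipy.spatial.transform import Rotation as R
def load(n):
    c=dict(np.load(n));c["Rm"]=R.from_quat(np.roll(c["rotation"],-1)).as_matrix();return c
def ray(c,u,v,z):
    d=c["Rm"]@np.array([(u-c["cx"])/c["fx"],(v-c["cy"])/c["fy"],1]);return c["xyz"]+d*(z-c["xyz"][2])/d[2]
def masks(c,roi):
    h=cv2.cvtColor(c["frame"],cv2.COLOR_BGR2HSV).astype(int);out={}
    x0,x1,y0,y1=roi
    for n,hue in dict(red=0,green=60,blue=110,yellow=30).items():
        d=np.abs(h[...,0]-hue);d=np.minimum(d,180-d)
        m=((d<13)&(h[...,1]>130)&(h[...,2]>80)).astype(np.uint8)
        k=np.zeros_like(m);k[y0:y1,x0:x1]=m[y0:y1,x0:x1]
        cs,_=cv2.findContours(k,0,2);b=max(cs,key=cv2.contourArea)
        out[n]=(b,cv2.minAreaRect(b),cv2.contourArea(b))
    return out
E
python3 - <<'E'
from h import *
for n,roi in(("top0",(230,340,190,245)),("side0",(230,290,190,245))):
    c=load(n+".npz");P={}
    for k,(b,r,a) in masks(c,roi).items():
        p=ray(c,*r[0],.060);P[k]=p
        print(n,k,np.round(r[0],1),np.round(r[1],1),a,np.round(p*1e3,1))
    d=P["green"]-P["yellow"];L=np.hypot(*d[:2]);yaw=np.arctan2(-d[0],d[1])
    print("span mm",L*1e3,"yaw",yaw)
    m=sum(P.values())/4;ex=np.array([np.cos(yaw),np.sin(yaw)]);ey=np.array([-ex[1],ex[0]])
    for i,k in enumerate(("green","red","blue","yellow")):
        print(k,"press",np.round((m[:2]+ey*(.084-.056*i)-ex*.016)*1e3,1))
E
```

```text
Traceback (most recent call last):
  File "h.py", line 14, in masks
    cs,_=cv2.findContours(k,0,2);b=max(cs,key=cv2.contourArea)
                                   ~~~^^^^^^^^^^^^^^^^^^^^^^^^
ValueError: max() iterable argument is empty
```

```bash
sed -i 's/S>130/S>130/' h.py
python3 - <<'E'
from h import *
for n,pp in(("top0",[(248,232),(272,226),(297,220),(321,214)]),("side0",[(250,198),(256,209),(261,220),(267,233)])):
    h=cv2.cvtColor(load(n+".npz")["frame"],cv2.COLOR_BGR2HSV)
    for u,v in pp: print(n,h[v,u],h[v-3,u+2])
E
```

```text
top0 [ 65 117 198] [ 65 118 197]
top0 [  1 173 221] [  1 173 221]
top0 [107 162 198] [108 162 198]
top0 [ 32  99 234] [ 32 101 233]
side0 [ 68 228 141] [ 68 231 223]
side0 [  0 255 252] [  0 255 254]
side0 [107 223 193] [107 217 230]
side0 [ 27 189 234] [ 30 255 253]
```

```bash
sed -i 's/h\[...,1\]>130/h[...,1]>75/' h.py
cat > m.py <<'E'
from h import *
for n,roi in(("top0",(230,340,190,245)),("side0",(230,290,190,245))):
    c=load(n+".npz");P={}
    for k,(b,r,a) in masks(c,roi).items():
        p=ray(c,*r[0],.060);P[k]=p
        print(n,k,np.round(r[0],1),np.round(r[1],1),a,np.round(p*1e3,1))
    d=P["green"]-P["yellow"];L=np.hypot(*d[:2]);yaw=np.arctan2(-d[0],d[1])
    print("span mm",L*1e3,"yaw",yaw)
    m=sum(P.values())/4;ex=np.array([np.cos(yaw),np.sin(yaw)]);ey=np.array([-ex[1],ex[0]])
    for i,k in enumerate(("green","red","blue","yellow")):
        print(k,"press",np.round((m[:2]+ey*(.084-.056*i)-ex*.016)*1e3,1))
E
python3 m.py
```

```text
top0 red [272.  220.7] [22.3 12.8] 253.0 [497.9  25.6  60. ]
top0 green [246.9 226.5] [21.8 12.2] 213.5 [486.9  80.6  60. ]
top0 blue [296.9 215. ] [21.8 12.4] 238.5 [508.9 -29.   60. ]
top0 yellow [322.  208.8] [22.4 13.3] 252.0 [520.9 -84.1  60. ]
span mm 168.09987557370417 yaw 0.20398460600641757
green press [471.   77.3]
red press [482.3  22.4]
blue press [493.6 -32.4]
yellow press [505.  -87.2]
side0 red [255.5 208. ] [ 8. 21.] 142.5 [498.1  24.9  60. ]
side0 green [250.  197.2] [ 7.6 20. ] 110.5 [486.1  80.4  60. ]
side0 blue [261.  219.7] [ 8.7 21.9] 148.5 [509.  -29.9  60. ]
side0 yellow [267.5 232.9] [10.8 23.1] 194.0 [520.6 -85.4  60. ]
span mm 169.36291273765116 yaw 0.20534294404308182
green press [470.6  76.5]
red press [482.1  21.7]
blue press [493.5 -33.1]
yellow press [504.9 -88. ]
```

>>> {"method": "jog_arm", "body": {
  "series": [
    [[32,-29,0,0,0,0,0],[32,-29,0,0,0,0,0],[32,-29,0,0,0,0,0],[32,-29,0,0,0,0,0],[32,-29,0,0,0,0,0],[32,-29,0,0,0,0,0],[32,-29,0,0,0,0,0],[32,-29,0,0,0,0,0],[32,-29,0,0,0,0,0],[32,-29,0,0,0,0,0]]
  ]
}}

```text
time_s: 1.1
eef_pos: [0.4076, -0.1313, 0.2084]
eef_rot: [0.0, 0.979, 0.204, 0.0]
wrist_force: [1.3, 0.0, 0.4]
opening: 0.002
grasp_force: 0.0
```

>>> {"method": "jog_arm", "body": {
  "series": [
    [[32,-28,0,0,0,0,0],[32,-28,0,0,0,0,0],[32,-28,0,0,0,0,0],[34,-28,0,0,0,0,0],[0,0,0,0,0,0.104,0],[0,0,0,0,0,0.104,0],[0,0,20,0,0,0,0],[0,0,20,0,0,0,0],[0,0,20,0,0,0,0],[0,0,0,0,0,0,0]]
  ]
}}

```text
time_s: 2.1
eef_pos: [0.4791, 0.0221, 0.1455]
eef_rot: [-0.001, 0.995, 0.102, -0.003]
wrist_force: [0.1, 0.2, -0.7]
opening: 0.004
grasp_force: 0.0
```

```bash
cat > d.py <<'E'
import sys;from h import *
from bench import ctrl
o=ctrl.get_obs();r=R.from_quat(np.roll(o["eef_rot"],-1));t=np.array([float(a) for a in sys.argv[1:4]])
print(o["time_s"],o["eef_pos"]*1e3,"F",o["wrist_force"],"open",o["opening"],"tool x,z",r.as_matrix()[:,0],r.as_matrix()[:,2])
print("shift tool",r.inv().apply(t-o["eef_pos"]*1e3))
Rw=R.from_euler("z",.2045)*R.from_euler("x",np.pi)
print("rotvec",(r.inv()*Rw).as_rotvec())
E
python3 d.py 482 22 80
```

```text
2.1 [479.10323095  22.08652477 145.50806751] F [ 0.06454929  0.18899877 -0.65543397] open 0.0035133759811684113 tool x,z [ 0.97927287  0.20246298 -0.00577888] [-0.00615447  0.00122559 -0.99998031]
shift tool [ 3.19777235  0.83143785 65.48884355]
rotvec [-0.00244808  0.00577814 -0.00063127]
```

>>> {"method": "jog_arm", "body": {
  "series": [
    [[2,1,20,0,0,0,0],[0,0,25,0,0,0,0],[0,0,20,0,0,0,0],[0,0,5,0,0,0,0],[0,0,5,0,0,0,0],[0,0,4,0,0,0,0],[0,0,3,0,0,0,0],[0,0,2,0,0,0,0],[0,0,1.5,0,0,0,0],[0,0,0,0,0,0,0]]
  ]
}}

```text
time_s: 3.1
eef_pos: [0.4838, 0.021, 0.0631]
eef_rot: [0.0, 0.995, 0.102, 0.0]
wrist_force: [-0.1, 0.1, 0.4]
opening: 0.001
grasp_force: 0.0
```

```bash
python3 d.py 481 22 59
python3 - <<'E'
from h import *
from bench import ctrl
f=ctrl.camera("side")["frame"][170:260,200:320];cv2.imwrite("pics/s1.png",cv2.resize(f,None,fx=6,fy=6,interpolation=2))
E
```

```text
3.1 [483.84542295  20.98867689  63.0689638 ] F [-0.10937125  0.0893618   0.43022762] open 0.0013510375822368343 tool x,z [9.79301047e-01 2.02409114e-01 9.98275014e-05] [ 1.10562252e-04 -4.17284969e-05 -9.99999993e-01]
shift tool [-2.58223085 -1.56658665  4.06860697]
rotvec [ 6.32776405e-05 -9.98059106e-05 -6.82669335e-04]
```

View pics/s1.png

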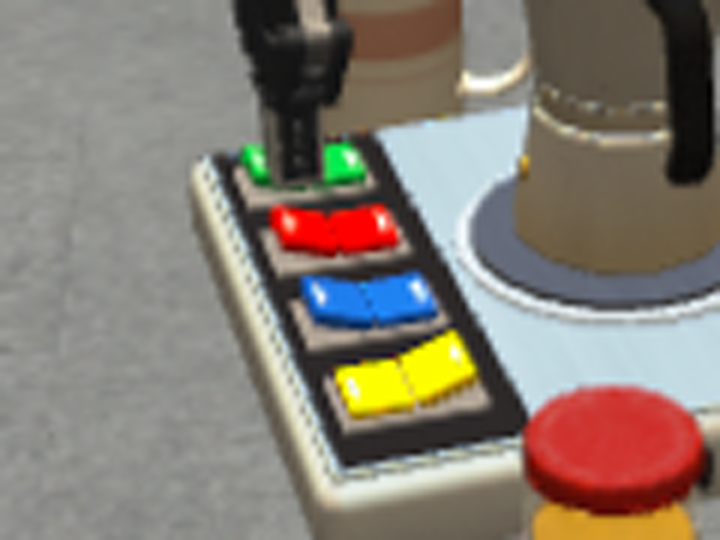

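Run:
```python
from h import *
from bench import ctrl
o=ctrl.get_obs();print(o["eef_pos"],o["opening"])
for n in("side","top"):
    c=ctrl.camera(n);np.savez(n+"1.npz",**c);c=load(n+"1.npz")
    for p in (o["eef_pos"],[.482,.022,.065],[.482,.022,.059]):
        q=c["Rm"].T@(np.array(p)-c["xyz"]);print(n,q[:2]/q[2]*c["fx"]+[c["cx"],c["cy"]],q[2])
    if n=="side":
        print(np.round(c["z_map"][186:216:2,244:256:2],3)); 
        c0=load("side0.npz");print(np.abs(c0["Rm"]-c["Rm"]).max(),c0["xyz"]-c["xyz"])
f=load("top1.npz")["frame"][150:270,200:360]
cv2.imwrite("pics/t1.png",cv2.resize(f,None,fx=5,fy=5,interpolation=2))
```

```text
[0.48387318 0.02098558 0.06311782] 0.00011199689114287305
side [249.58665528 208.06820906] 0.9780021490205704
side [248.75521635 207.23012189] 0.9778099596944888
side [248.90026945 209.36684685] 0.9808661099099112
[[0.929 0.9   0.911 0.916 0.911 0.917]
 [0.942 0.912 0.934 0.937 0.939 1.142]
 [0.942 0.94  0.939 0.944 0.94  1.145]
 [0.948 0.947 0.94  0.938 0.941 1.147]
 [0.95  0.95  0.942 0.946 0.946 1.041]
 [0.958 0.953 0.943 0.949 0.95  1.034]
 [0.959 0.953 0.946 0.949 0.95  1.024]
 [1.012 0.955 0.956 0.959 0.96  1.025]
 [1.019 1.02  1.021 1.016 1.018 1.018]
 [1.014 0.985 1.016 1.014 1.016 1.014]
 [1.007 0.975 0.982 0.986 0.985 0.989]
 [0.996 0.97  0.969 0.974 0.979 0.984]
 [0.989 0.969 0.965 0.969 0.968 0.971]
 [0.982 0.976 0.973 0.977 0.972 0.969]
 [0.973 0.97  0.97  0.971 0.97  0.972]]
0.0 [0. 0. 0.]
top [274.2663154 227.1539047] 0.8542730123407051
top [273.82078277 228.04456402] 0.8523479663732019
top [273.8280943  227.99856472] 0.8583460124672747
```

View pics/t1.png

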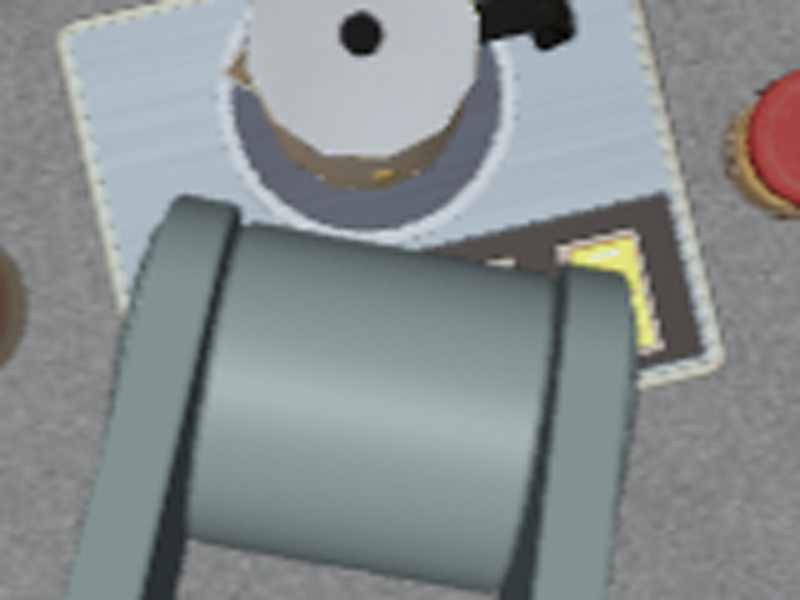

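Run:
```python
from h import *
c=load("side1.npz");z=c["z_map"]
def w(u,v): 
    d=float(z[v,u]);return np.round(1e3*(c["xyz"]+c["Rm"]@np.array([(u-c["cx"])/c["fx"]*d,(v-c["cy"])/c["fy"]*d,d])),1)
for v in range(184,204,2): print(v,[list(w(u,v)) for u in(246,249,252)])
for u,v in((250,208),(251,209),(255,208),(258,220),(264,232),(302,240)): print(u,v,w(u,v))
```

```text
184 [[np.float64(480.1), np.float64(-22.6), np.float64(150.9)], [np.float64(486.7), np.float64(-23.9), np.float64(151.1)], [np.float64(493.2), np.float64(-6.4), np.float64(141.7)]]
186 [[np.float64(479.7), np.float64(-21.2), np.float64(145.2)], [np.float64(486.3), np.float64(-12.0), np.float64(140.0)], [np.float64(493.0), np.float64(-12.1), np.float64(139.6)]]
188 [[np.float64(479.3), np.float64(-12.8), np.float64(135.8)], [np.float64(485.8), np.float64(5.3), np.float64(125.9)], [np.float64(492.7), np.float64(10.1), np.float64(122.9)]]
190 [[np.float64(478.5), np.float64(10.1), np.float64(118.6)], [np.float64(485.4), np.float64(9.7), np.float64(118.4)], [np.float64(492.4), np.float64(8.6), np.float64(118.5)]]
192 [[np.float64(478.1), np.float64(13.4), np.float64(111.6)], [np.float64(485.2), np.float64(6.3), np.float64(115.0)], [np.float64(492.1), np.float64(7.4), np.float64(113.9)]]
194 [[np.float64(477.8), np.float64(13.9), np.float64(106.0)], [np.float64(484.9), np.float64(6.4), np.float64(109.6)], [np.float64(491.8), np.float64(9.9), np.float64(107.3)]]
196 [[np.float64(477.5), np.float64(14.4), np.float64(100.4)], [np.float64(484.5), np.float64(12.2), np.float64(101.2)], [np.float64(491.5), np.float64(10.7), np.float64(101.5)]]
198 [[np.float64(477.2), np.float64(12.0), np.float64(96.4)], [np.float64(484.2), np.float64(7.5), np.float64(98.4)], [np.float64(491.2), np.float64(8.6), np.float64(97.3)]]
200 [[np.float64(476.9), np.float64(11.3), np.float64(91.4)], [np.float64(483.8), np.float64(14.5), np.float64(89.2)], [np.float64(490.9), np.float64(14.9), np.float64(88.4)]]
202 [[np.float64(475.4), np.float64(65.8), np.float64(55.0)], [np.float64(482.9), np.float64(64.6), np.float64(55.2)], [np.float64(490.4), np.float64(62.5), np.float64(55.9)]]
250 208 [484.9  17.7  65.2]
251 209 [487.2  12.9  65. ]
255 208 [496.9  23.3  61. ]
258 220 [501.9 -37.6  64.7]
264 232 [513.2 -81.9  60.5]
302 240 [ 585.9 -165.9   92.2]
```

The side view puts the fingertips at z ≈ 87 mm (bottom edge near pixel (249,201)), but the reported TCP height is 63 mm. There is no contact force, and red has not tipped. x and y agree, so I'll trust the camera and the force reading for height and go down in small steps.

>>> {"method": "jog_arm", "body": {
  "series": [
    [[-3,-1,5,0,0,0,0],[0,0,5,0,0,0,0],[0,0,4,0,0,0,0],[0,0,2,0,0,0,0],[0,0,2,0,0,0,0],[0,0,0,0,0,0,0],[0,0,0,0,0,0,0],[0,0,0,0,0,0,0],[0,0,0,0,0,0,0],[0,0,0,0,0,0,0]]
  ]
}}

```text
time_s: 4.25
eef_pos: [0.4808, 0.0214, 0.0451]
eef_rot: [0.0, 0.995, 0.102, 0.0]
wrist_force: [-0.7, -0.3, 0.3]
opening: -0.003
grasp_force: 0.0
```

```bash
cat > tip.py <<'E'
import sys;from h import *
from bench import ctrl
o=ctrl.get_obs();print(o["time_s"],o["eef_pos"]*1e3,"F",o["wrist_force"])
np.savez("s.npz",**ctrl.camera("side"));c=load("s.npz");z=c["z_map"]
v,u=np.mgrid[150:260,220:300];d=z[v,u]
P=1e3*(c["xyz"]+np.stack([(u-c["cx"])/c["fx"]*d,(v-c["cy"])/c["fy"]*d,d],-1)@c["Rm"].T)
e=o["eef_pos"]*1e3
s=(np.abs(P[...,0]-e[0])<11)&(np.abs(P[...,1]-e[1]+10)<9)&(c["frame"][v,u].max(-1)<110)
print("dark tip pts z lowest",np.round(np.sort(P[...,2][s])[:12],1))
# near-half heights of each rocker
for k,(b,r,a) in masks(c,(230,290,190,245)).items():
    m=np.zeros(z.shape,np.uint8);cv2.drawContours(m,[b],-1,1,-1);q=P[m[150:260,220:300]>0]
    ex=np.array([np.cos(.2045),np.sin(.2045)]);ctr={"green":(486.5,80.5),"red":(498,25.2),"blue":(509,-29.5),"yellow":(520.7,-84.7)}[k]
    t=(q[:,:2]-ctr)@ex
    print(k,"near z",np.round(np.median(q[(t<-12)&(t>-24)][:,2]),1),"far z",np.round(np.median(q[(t>12)&(t<24)][:,2]),1))
E
python3 tip.py
```

```text
4.25 [480.76822689  21.3612534   45.12016446] F [-0.67883058 -0.25552732  0.30936746]
dark tip pts z lowest [51.2 51.4 51.8 53.  53.  54.1 54.6 62.6 62.9 70.8 71.1 71.6]
red near z 65.7 far z 60.3
green near z nan far z 60.8
blue near z 66.0 far z 60.7
yellow near z 60.6 far z 66.2
  return _methods._mean(a, axis=axis, dtype=dtype,
  ret = ret.dtype.type(ret / rcount)
```

>>> {"method": "jog_arm", "body": {
  "series": [
    [[0,0,2,0,0,0,0],[0,0,2,0,0,0,0],[0,0,1.5,0,0,0,0],[0,0,1,0,0,0,0],[0,0,1,0,0,0,0],[0,0,1,0,0,0,0],[0,0,0.5,0,0,0,0],[0,0,0,0,0,0,0],[0,0,0,0,0,0,0],[0,0,0,0,0,0,0]]
  ]
}}

```text
time_s: 5.3
eef_pos: [0.4806, 0.0214, 0.0362]
eef_rot: [-0.0, 0.995, 0.102, -0.0]
wrist_force: [-4.2, -0.0, 5.7]
opening: -0.003
grasp_force: 2.8
```

```bash
python3 -W ignore tip.py
```

```text
5.3 [480.62302693  21.39345665  36.18205447] F [-4.23451006 -0.03292836  5.66453453]
dark tip pts z lowest [51.8 52.  52.3 52.3 52.7 53.1 53.1 53.4 54.7 55.1 58.9 62.4]
red near z 60.1 far z 66.7
green near z nan far z 60.7
blue near z 66.2 far z 61.0
yellow near z 60.4 far z 66.0
```

>>> {"method": "jog_arm", "body": {
  "series": [
    [[0,0,0.5,0,0,0,0],[0,0,0.5,0,0,0,0],[0,0,0.3,0,0,0,0],[0,0,0,0,0,0,0],[0,0,0,0,0,0,0],[0,0,0,0,0,0,0],[0,0,0,0,0,0,0],[0,0,0,0,0,0,0],[0,0,0,0,0,0,0],[0,0,0,0,0,0,0]]
  ]
}}

```text
time_s: 6.35
eef_pos: [0.4807, 0.0214, 0.036]
eef_rot: [0.0, 0.995, 0.102, -0.0]
wrist_force: [-9.1, 0.1, 17.6]
opening: 0.002
grasp_force: 9.0
```

>>> {"method": "jog_arm", "body": {
  "series": [
    [[0,0,-10,0,0,0,0],[0,0,-20,0,0,0,0],[0,-28,0,0,0,0,0],[0,-28,0,0,0,0,0],[0,0,0,0,0,0,0],[0,0,0,0,0,0,0],[0,0,0,0,0,0,0],[0,0,0,0,0,0,0],[0,0,0,0,0,0,0],[0,0,0,0,0,0,0]]
  ]
}}

```text
time_s: 7.35
eef_pos: [0.4695, 0.0758, 0.0646]
eef_rot: [-0.0, 0.995, 0.101, -0.0]
wrist_force: [-0.2, -0.2, 0.2]
opening: -0.001
grasp_force: 0.0
```

```bash
python3 d.py 470 76.5 36; python3 -W ignore tip.py
```

```text
7.35 [469.45207761  75.76644245  64.64091546] F [-0.24000997 -0.21502393  0.21647966] open -0.0014891812696210956 tool x,z [ 9.79467593e-01  2.01601668e-01 -3.04712698e-05] [-3.14592598e-05  1.69669085e-06 -1.00000000e+00]
shift tool [ 0.68543137 -0.60780453 28.64089945]
rotvec [-8.02705322e-06  3.04652325e-05 -1.50710966e-03]
7.35 [469.45207761  75.76644245  64.64091546] F [-0.24000997 -0.21502393  0.21647966]
dark tip pts z lowest [51.3 52.5 52.7 53.2 53.2 53.8 53.9 56.9 58.2 62.3 62.4 62.6]
red near z 60.1 far z 66.9
green near z 66.3 far z 61.1
blue near z 65.9 far z 61.1
yellow near z 60.3 far z 66.3
```

>>> {"method": "jog_arm", "body": {
  "series": [
    [[0.7,-0.6,10,0,0,0,0],[0,0,7,0,0,0,0],[0,0,4,0,0,0,0],[0,0,2,0,0,0,0],[0,0,2,0,0,0,0],[0,0,2,0,0,0,0],[0,0,1.5,0,0,0,0],[0,0,1,0,0,0,0],[0,0,0,0,0,0,0],[0,0,0,0,0,0,0]]
  ]
}}

```text
time_s: 8.4
eef_pos: [0.4699, 0.077, 0.0361]
eef_rot: [0.0, 0.995, 0.102, -0.0]
wrist_force: [-6.4, -0.0, 12.3]
opening: -0.004
grasp_force: 6.3
```

```bash
python3 -W ignore tip.py
```

```text
8.4 [469.90809275  76.98929756  36.08451543] F [-6.43474142 -0.02989129 12.31240426]
dark tip pts z lowest [50.8 50.9 51.5 52.4 53.  53.8 54.6 55.6 57.1 58.2 61.5 61.7]
red near z 60.7 far z 66.2
green near z 60.3 far z 66.6
blue near z 66.0 far z 60.2
yellow near z 60.5 far z 66.3
```

>>> {"method": "jog_arm", "body": {
  "series": [
    [[0,0,0.4,0,0,0,0],[0,0,0,0,0,0,0],[0,0,-10,0,0,0,0],[0,0,-20,0,0,0,0],[0,28,0,0,0,0,0],[0,28,0,0,0,0,0],[0,28,0,0,0,0,0],[0,28,0,0,0,0,0],[0,0,0,0,0,0,0],[0,0,0,0,0,0,0]]
  ]
}}

```text
time_s: 9.45
eef_pos: [0.4929, -0.0331, 0.065]
eef_rot: [-0.0, 0.995, 0.101, 0.0]
wrist_force: [-0.4, 0.2, 0.9]
opening: -0.004
grasp_force: 0.0
```

```bash
python3 d.py 492.5 -33 36; python3 -W ignore tip.py
```

```text
9.45 [492.92248757 -33.13058762  64.96874364] F [-0.41910117  0.19236194  0.9385129 ] open -0.004067701562732904 tool x,z [9.79640607e-01 2.00757604e-01 8.15702225e-04] [ 8.04080385e-04  1.39432615e-04 -9.99999667e-01]
shift tool [-0.41129939 -0.21346593 28.96841249]
rotvec [ 2.57974813e-05 -8.15672525e-04 -2.36873389e-03]
9.45 [492.92248757 -33.13058762  64.96874364] F [-0.41910117  0.19236194  0.9385129 ]
dark tip pts z lowest [52.1 52.3 52.6 53.  53.2 53.3 53.9 58.1 59.3 59.6 59.7 60. ]
red near z 60.0 far z 66.1
green near z 60.4 far z nan
blue near z 66.1 far z 60.7
yellow near z 60.7 far z 66.3
```

>>> {"method": "jog_arm", "body": {
  "series": [
    [[0,0,10,0,0,0,0],[0,0,7,0,0,0,0],[0,0,4,0,0,0,0],[0,0,2,0,0,0,0],[0,0,2,0,0,0,0],[0,0,2,0,0,0,0],[0,0,1.5,0,0,0,0],[0,0,1,0,0,0,0],[0,0,0.4,0,0,0,0],[0,0,0,0,0,0,0]]
  ]
}}

```text
time_s: 10.5
eef_pos: [0.4927, -0.0327, 0.0361]
eef_rot: [-0.0, 0.995, 0.102, -0.0]
wrist_force: [-7.3, 1.9, 15.2]
opening: 0.003
grasp_force: 7.5
```

>>> {"method": "jog_arm", "body": {
  "series": [
    [[0,0,0,0,0,0,0],[0,0,-10,0,0,0,0],[0,0,-30,0,0,0,0],[0,0,-30,0,0,0,0],[-40,0,-10,0,0,0,0],[-40,0,0,0,0,0,0],[-40,0,0,0,0,0,0],[0,0,0,0,0,0,0],[0,0,0,0,0,0,0],[0,0,0,0,0,0,0]]
  ]
}}

```text
time_s: 11.5
eef_pos: [0.3764, -0.0576, 0.1156]
eef_rot: [0.001, 0.995, 0.102, 0.001]
wrist_force: [-0.2, 0.2, -0.1]
opening: 0.001
grasp_force: 0.0
```

```bash
python3 -W ignore tip.py
python3 - <<'E'
from h import *
from bench import ctrl
a=load("s.npz")["frame"];b=load("side0.npz")["frame"]
d=cv2.absdiff(a,b)[140:290,240:350].max(-1);print("pot/mug/jar region changed px",(d>40).sum())
cv2.imwrite("pics/end.png",cv2.resize(a[130:290,190:350],None,fx=3.6,fy=3.6))
E
```

```text
11.5 [376.43906436 -57.58645646 115.63489528] F [-0.23013721  0.16314205 -0.06619181]
dark tip pts z lowest []
red near z 60.1 far z 66.5
green near z 60.7 far z 66.5
blue near z 60.4 far z 66.4
yellow near z 60.5 far z 66.4
pot/mug/jar region changed px 391
```

View pics/end.png

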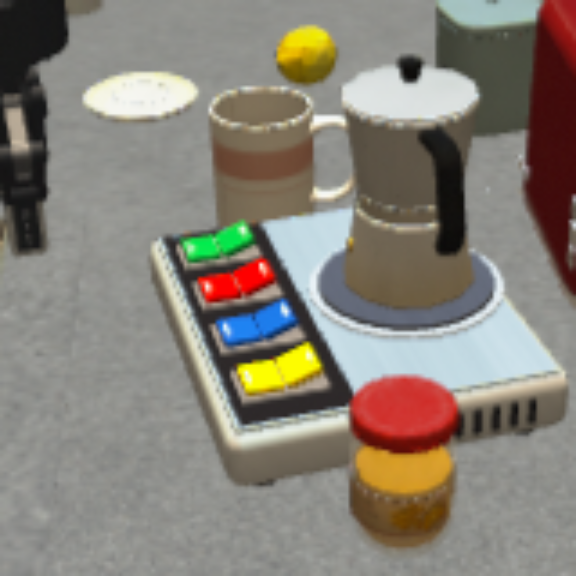

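All four rockers show the near half level and the far end raised (green (215,243) to yellow (280,370)). The pot, mug and jar are undisturbed and the arm is clear.

```bash
python3 -c "
from bench import ctrl
print(ctrl.hand_in())"
```

```text
the job is handed in; nothing more can be done
None
```

I pressed red, green and blue fully on in that order; the last camera check showed all four rockers on (yellow included) and the pot, mug and jar unmoved, and I handed the job in at about 11.5 s (no verdict came back).

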